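# Hold the ledge's new leg against its stop

## Task

Slide the loose wooden leg, standing on its foot, tail first under the little kitchen ledge and straight in between the two black guide strips until its tail meets the red sprung stop, and press it there squarely with a steady push of about 10 newtons (never above 20) so that someone can screw it on through the ledge. Keep up that push for at least two seconds, and finish while still holding and pressing: do not let go. Leave the spice jar, mug and plant pot as they are.

Things in the scene. Friction and masses are not known exactly. Their poses are not given: they have to be found in the camera images.
- leg: Loose pale wood leg, 0.18 to 0.35 kg, an upside-down T: foot 225 long, 32 wide, 34 mm high; on it a post 34 x 32 mm, top at 90 mm, with a slanting brace on the toe side (to 47 mm from the post's middle, up to 70 mm high). Origin on the underside below the post's middle; x along the foot to the short tail (end face x = +80 mm), long toe the other way (end x = -145 mm); y across, z up.
- leg_toe (a point): Grip point on the leg's long toe, x = -115 mm, 25 mm above its underside: pinch the 32 mm wide foot across (along the leg's y) from above. Axes as the leg's.
- ledge: Fixed brown wooden ledge: board 60 deep (x), 250 long (y), underside 98 and top 116 mm up, on 18 mm end panels at y = +-114 mm. Behind it the red stop, a black back rail (50 mm high) and yellow tiles (90 mm). Origin on the worktop under the board's middle; x is the way in (leg's x along it, entering from -x), z up. Leg's origin here = post in place, stop pressed in 10 mm.
- lane_mouth (a point): Middle of the entry to the lane under the ledge, on the worktop, at ledge x = -30 mm, y = 0; axes as the ledge's. The lane for the leg's foot is 46 mm wide, between two black guide strips (60 long, 16 wide, 20 mm high, ledge x = -30 to +30 mm).
- stop_face (a point): The red plate of the sprung stop, 44 wide, 30 high and 8 mm thick, its middle 19 mm above the worktop. This point is the middle of its front face (the face that the leg's tail meets), axes as the ledge's; at rest it is at x = +70 mm, y = 0 in the ledge's frame.
- stop (a joint): How far the red plate is pressed in along the ledge's x (m): 0 at rest, solid at 0.022. Its springs push back with 1 N per mm, with no preload, so 0.010 means 10 N.
- spice_jar: Bystander: jar with a green cap, 42 across, 75 mm high, standing on top of the ledge board, near its one end. Origin at the centre of its underside.
- mug: Bystander: white mug, 76 across without its handle, 85 mm high. Origin at the centre of its underside.
- plant_pot: Bystander: terracotta pot with a green plant, 90 across, about 125 mm high. Origin at the centre of its underside.

How it is judged:
By the outcome, as a careful person would: the job done as asked, in the order asked, and still so for the second after the job is handed in, while the arm keeps its last pose, push and grip.
It also fails if it takes over 51 s, if anything falls off the work surface, if the arm or the gripper's body presses on something with over 40 N, if the wrist force passes 120 N, or if a joint passes its speed limit or range.

## Robot

A 6-joint arm with a two-finger parallel gripper is mounted at the origin on the work surface. World frame = base frame: x ahead of the robot, y to its left, z up, the work surface at z = 0. Lengths are in m, angles in rad, forces in N, time in s.
With the tool pointing down it reaches from about 0.35 to 0.975 m from the base axis. Payload 7.1 kg.
Tool frame: the origin (TCP) lies midway between the tips of the shut fingers; the grasp point (between the pads) lies 19 mm behind it; z points along the fingers, x is the direction in which the jaws open and shut, and the axes are right-handed (so a half turn about z gives the same grasp; the last joint's range is limited). The gripper opens to 88 mm and grips with 3 to 60 N. Pads are 20 mm wide; open, the fingers measure 115 mm over their backs; the gripper's body (75 mm by 178 mm) begins 61 mm behind the grasp point.
Start: joints at [-1.301, 0.423, 1.63, -0, 1.089, -0.019], TCP at [0.178, -0.599, 0.223] pointing down, gripper open.
Joint ranges: [-3, 3], [-0.9, 2.11], [0.09, 2.58], [-1.31, 4.45], [0.11, 2.69], [-2.54, 2.54]. Speed limits (rad/s): [2.39, 2.39, 3.01, 3.14, 3.14, 3.14].

## Interface

Orientations are given as a unit quaternion [w, x, y, z].
In Python, from station import move_pose, movel, movej, command_gripper, wait, inverse_kinematics, read_camera, camera_info, MotionError, job_done, get_time, get_joint_pos, get_qvel, get_effort, get_tcp_pos, get_ee_rot, get_ft_force, get_ft_torque, get_grip_width gives the robot as it stands. Calls block until the motion is done:
- move_pose(position, orientation): joint-space move of the TCP to a pose.
- movel(position, frame=None, v=0.15, until_force=None): straight line of the TCP; frame=None keeps the orientation; v is the mean speed in m/s. With until_force (N) it stops when the force on the tool has changed by that much, and returns True; else False.
- movej(angles): joint-space move.
- command_gripper(opening): opening from 0.0 (shut) to 1.0 (fully open); the grip force is fixed at half the most; returns when the fingers have stopped.
- wait(seconds).
- inverse_kinematics(position, orientation): joint angles nearest the present ones, or None.
- read_camera(name): name is "side" or "top" or "wrist"; returns the picture (384x512x3 uint8, red, green, blue); there is no depth.
- camera_info(name): a dict with "intrinsics" (3x3 intrinsics, pixels), "T" (4x4, takes a point from camera to world coordinates); the wrist camera has in their place "tool_from_camera" (4x4, takes a point from camera to tool coordinates, whose origin is the TCP and whose axes are the tool frame's). Camera axes: x right, y up, looking along -z (the intrinsics and any distortion apply to the point x, -y, -z); pixel columns grow to the right and rows downward; lengths in m; the calibration is good to about 2 mm. A picture is of the moment at which its call begins: read the wrist's pose just before it. camera_info takes no time and is no camera call.
A pose or a line that the arm cannot do raises MotionError and nothing moves.
- job_done(): hands the job in, once; it reports no verdict.
Readings, each from a call of its own:
- get_time(): time.
- get_joint_pos(): joint angles.
- get_qvel(): joint speeds.
- get_effort(): joint torques, N m.
- get_tcp_pos(): TCP position.
- get_ee_rot(): TCP orientation.
- get_ft_force(): force on the tool from outside, world axes, zero at the start.
- get_ft_torque(): the same for the moment, N m.
- get_grip_width(): opening from 0.0 (shut) to 1.0 (fully open).
Only numpy, scipy, OpenCV 4.12 (cv2) and the standard library are available. Lean on these libraries where they do the work, as an engineer would, in place of code of your own. Each camera call takes 0.05 s, during which the arm holds its last target.

## Working session

There is one attempt and no reset: what is moved stays moved. The work goes in short steps, each a Python script; the robot and the scene stay as the last script left them, time stands still between calls to the robot, and variables do not carry over. Pictures are saved under pics/ and viewed, and the job is handed in when it is done.

```bash
mkdir -p pics; ls; cat > h.py <<'E'
import numpy as np, cv2
from station import *
def save(img,n): cv2.imwrite('pics/'+n,cv2.cvtColor(np.asarray(img),cv2.COLOR_RGB2BGR))
E
python3 - <<'E'
from h import *
np.set_printoptions(precision=4,suppress=True)
for n in ['side','top','wrist']:
    print(n,camera_info(n))
    im=read_camera(n); np.save(f'{n}0.npy',im); save(im,f'{n}0.png')
print(get_time(),get_ee_rot(),get_tcp_pos())
E
```

```text
pics
side {'intrinsics': array([[470.9415,   0.    , 255.7862],
       [  0.    , 470.9415, 195.2566],
       [  0.    ,   0.    ,   1.    ]]), 'T': array([[-0.9812,  0.1237, -0.1481,  0.4459],
       [-0.1926, -0.584 ,  0.7885,  0.908 ],
       [ 0.011 ,  0.8022,  0.5969,  0.7894],
       [ 0.    ,  0.    ,  0.    ,  1.    ]])}
top {'intrinsics': array([[388.9173,   0.    , 258.8974],
       [  0.    , 388.9173, 191.6804],
       [  0.    ,   0.    ,   1.    ]]), 'T': array([[-0.0122,  0.9825, -0.1857,  0.4533],
       [-0.9998, -0.0094,  0.0162,  0.0094],
       [ 0.0141,  0.1859,  0.9825,  0.9323],
       [ 0.    ,  0.    ,  0.    ,  1.    ]])}
wrist {'intrinsics': array([[279.125 ,   0.    , 258.7845],
       [  0.    , 279.125 , 194.6742],
       [  0.    ,   0.    ,   1.    ]]), 'tool_from_camera': array([[ 1.    , -0.0003, -0.0007,  0.0013],
       [-0.0005, -0.9519, -0.3065, -0.0842],
       [-0.0006,  0.3065, -0.9519, -0.1617],
       [ 0.    ,  0.    ,  0.    ,  1.    ]])}
0.15 [-0.0003  0.8015 -0.598  -0.0005] [ 0.1779 -0.5987  0.2221]
```

View pics/top0.png

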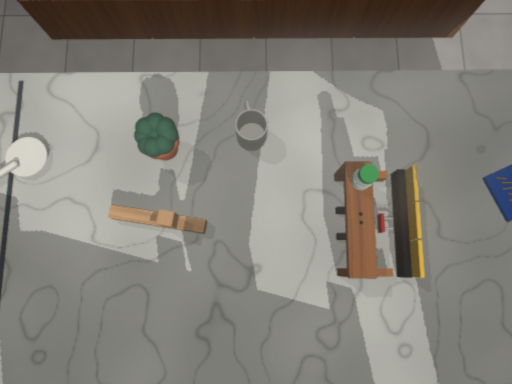

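View pics/side0.png

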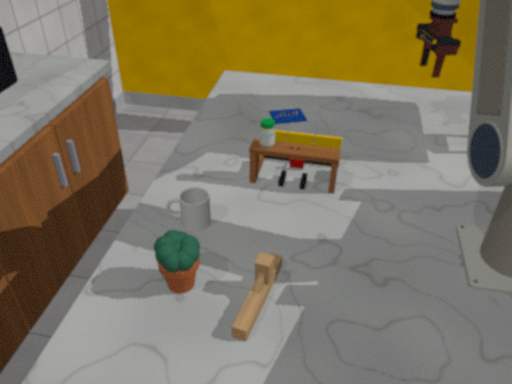

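The top view shows the leg from about (110,212) to (205,227), with the post near (165,217) and its tail to the right. The ledge is at about (361,220), the red stop at (381,222), the jar at (367,176), the mug at (251,130) and the pot at (157,135). I'll zoom in to measure.

```bash
python3 - <<'E'
from h import *
t=np.load('top0.npy'); s=np.load('side0.npy')
a=cv2.resize(t[190:250,95:220],None,fx=6,fy=6,interpolation=cv2.INTER_CUBIC); save(a,'z_leg.png')
a=cv2.resize(t[150:290,325:435],None,fx=4,fy=4,interpolation=cv2.INTER_CUBIC); save(a,'z_ledge.png')
a=cv2.resize(s[110:195,235:350],None,fx=6,fy=6,interpolation=cv2.INTER_CUBIC); save(a,'z_ledge_s.png')
a=cv2.resize(s[240:345,220:295],None,fx=5,fy=5,interpolation=cv2.INTER_CUBIC); save(a,'z_leg_s.png')
E
```

```text
(no output)
```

View pics/z_leg.png

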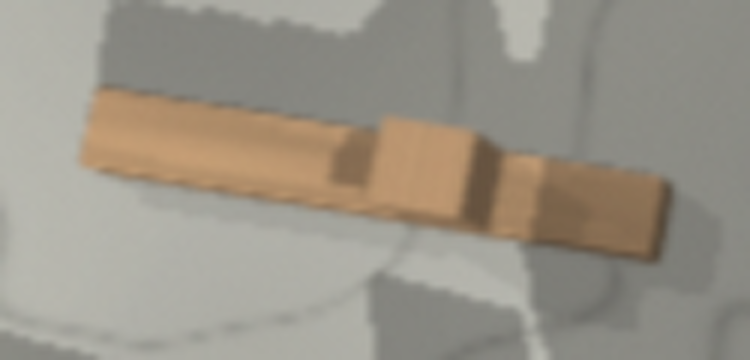

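View pics/z_ledge.png

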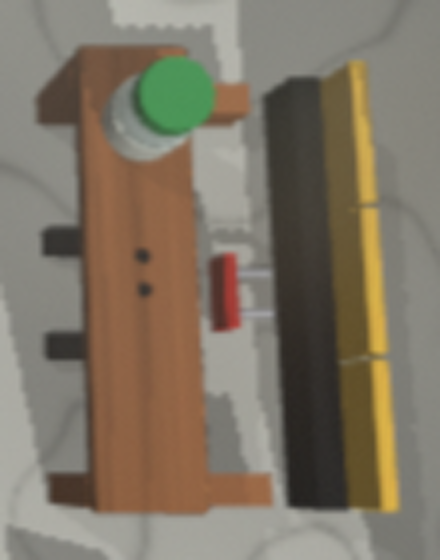

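View pics/z_ledge_s.png

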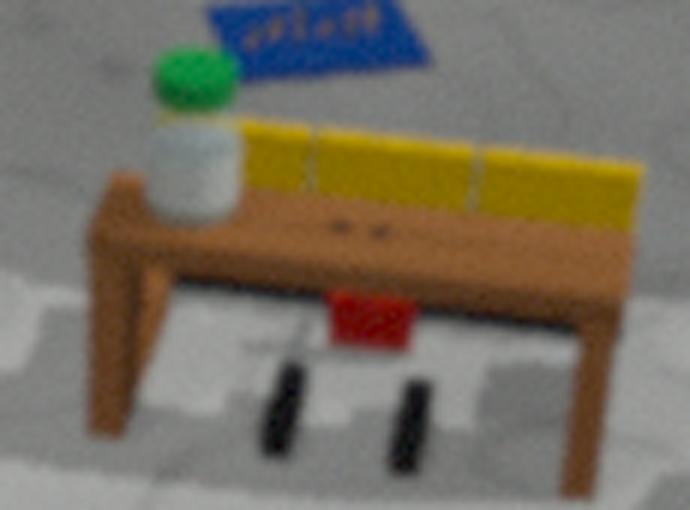

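View pics/z_leg_s.png

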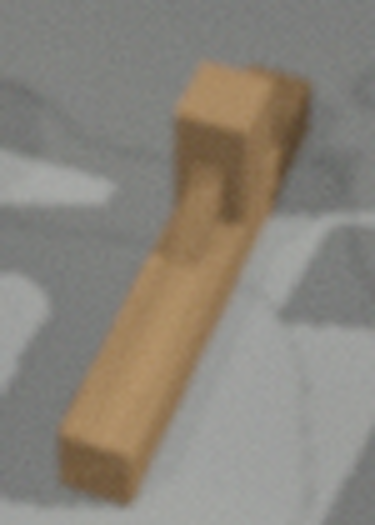

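```bash
cat >> h.py <<'E'
np.set_printoptions(precision=4,suppress=True)
CI={n:camera_info(n) for n in ['side','top','wrist']}
def ray(n,u,v,T=None):
    K=CI[n]['intrinsics']; T=CI[n]['T'] if T is None else T
    d=np.array([(u-K[0,2])/K[0,0],-(v-K[1,2])/K[1,1],-1.]); return T[:3,3],T[:3,:3]@d
def onz(n,u,v,z,T=None):
    o,d=ray(n,u,v,T); return o+d*(z-o[2])/d[2]
def proj(n,p,T=None):
    K=CI[n]['intrinsics']; T=CI[n]['T'] if T is None else T
    q=T[:3,:3].T@(np.asarray(p)-T[:3,3]); return np.array([K[0,0]*q[0]/-q[2]+K[0,2], K[1,1]*-q[1]/-q[2]+K[1,2]])
def Rq(q):
    from scipy.spatial.transform import Rotation as R
    return R.from_quat([q[1],q[2],q[3],q[0]]).as_matrix()
def qR(M):
    from scipy.spatial.transform import Rotation as R
    q=R.from_matrix(M).as_quat(); return np.array([q[3],q[0],q[1],q[2]])
def wristT():
    T=np.eye(4); T[:3,:3]=Rq(get_ee_rot()); T[:3,3]=get_tcp_pos(); return T@CI['wrist']['tool_from_camera']
E
python3 - <<'E'
from h import *
f=lambda U,V,s,ou,ov:((U+.5)/s-.5+ou,(V+.5)/s-.5+ov)
print('leg')
for U,V,z in [(100,88,.034),(82,163,.034),(668,180,.034),(655,255,.034),(385,118,.09),(476,132,.09),(462,220,.09),(370,205,.09)]:
    print(z,onz('top',*f(U,V,6,95,190),z))
print('ledge')
for U,V,z in [(82,48,.116),(188,48,.116),(208,510,.116),(95,510,.116),(43,256,.02),(46,333,.02),(43,229,.02),(46,360,.02),(212,254,.034),(212,330,.034),(142,256,.116),(145,289,.116)]:
    print(z,onz('top',*f(U,V,4,325,150),z))
print('side legend')
for U,V,z in [(92,238,.116),(628,300,.116),(275,455,.0),(405,473,0.),(330,345,.004),(410,350,.004)]:
    print(z,onz('side',*f(U,V,6,235,110),z))
for U,V,z in [(62,435,.034),(132,462,.034),(176,112,.09),(252,130,.09),(272,80,.09),(204,62,.09)]:
    print(z,onz('side',*f(U,V,5,220,240),z))
E
```

```text
leg
0.034 [0.5966 0.3381 0.034 ]
0.034 [0.5675 0.3433 0.034 ]
0.034 [0.5585 0.1181 0.034 ]
0.034 [0.5297 0.1227 0.034 ]
0.09 [0.5757 0.2141 0.09  ]
0.09 [0.5702 0.181  0.09  ]
0.09 [0.5383 0.1852 0.09  ]
0.09 [0.5441 0.2184 0.09  ]
ledge
0.116 [ 0.6723 -0.1924  0.116 ]
0.116 [ 0.6719 -0.2503  0.116 ]
0.116 [ 0.4262 -0.2444  0.116 ]
0.116 [ 0.4269 -0.186   0.116 ]
0.02 [ 0.5711 -0.1862  0.02  ]
0.02 [ 0.5256 -0.1857  0.02  ]
0.02 [ 0.5873 -0.187   0.02  ]
0.02 [ 0.5099 -0.1849  0.02  ]
0.034 [ 0.5695 -0.2822  0.034 ]
0.034 [ 0.5252 -0.2792  0.034 ]
0.116 [ 0.5582 -0.2182  0.116 ]
0.116 [ 0.5406 -0.2188  0.116 ]
side legend
0.116 [ 0.6698 -0.1868  0.116 ]
0.116 [ 0.4252 -0.1849  0.116 ]
0.0 [ 0.5813 -0.1964  0.    ]
0.0 [ 0.5182 -0.1947  0.    ]
0.004 [ 0.5679 -0.2918  0.004 ]
0.004 [ 0.5276 -0.2957  0.004 ]
0.034 [0.596  0.3414 0.034 ]
0.034 [0.5666 0.3484 0.034 ]
0.09 [0.5765 0.2138 0.09  ]
0.09 [0.5436 0.2176 0.09  ]
0.09 [0.5403 0.1867 0.09  ]
0.09 [0.5706 0.1817 0.09  ]
```

```bash
python3 - <<'E'
from h import *
s=np.load('side0.npy'); t=np.load('top0.npy')
def hsv(a): return cv2.cvtColor(a,cv2.COLOR_RGB2HSV)
# pot: terracotta in side view
b=s[225:300,145:210]; save(cv2.resize(b,None,fx=6,fy=6),'z_pot.png')
print('pot base',onz('side',180,290,0),'rim L/R',onz('side',161,262,.07),onz('side',199,262,.07))
print('mug base',onz('side',195,229,0),'rim top view',onz('top',251,127,.085), onz('top',236,127,.085), onz('top',267,127,.085),onz('top',251,143,.085))
print('foliage top view',onz('top',157,135,.1),onz('top',157,158,.1))
print('jar',onz('top',369,174,.191))
leg=np.array([.5575,.1998]); d=np.array([-.1695,-.9855]); print('toe',leg-.115*d)
for yaw in [np.arctan2(d[1],d[0]), -np.pi/2-.02]:
  for k in (1,-1):
    y=k*np.array([np.cos(yaw),np.sin(yaw),0]); z=np.array([0,0,-1.]); M=np.c_[np.cross(y,z),y,z]
    p=np.r_[leg-.115*d,.006] if yaw!=-np.pi/2-.02 else np.r_[.55,-.10,.006]
    print(yaw,k,qR(M),inverse_kinematics(p,qR(M)))
E
```

```text
pot base [0.7379 0.2433 0.    ] rim L/R [0.777  0.2348 0.07  ] [0.6975 0.2183 0.07  ]
mug base [ 0.766   0.0391 -0.    ] rim top view [0.7643 0.0117 0.085 ] [0.7645 0.046  0.085 ] [ 0.764  -0.0249  0.085 ] [0.7261 0.012  0.085 ]
foliage top view [0.7415 0.2215 0.1   ] [0.6884 0.2196 0.1   ]
jar [ 0.6267 -0.2196  0.191 ]
toe [0.577  0.3131]
-1.741123749527364 1 [ 0.      0.9964 -0.0851  0.    ] [ 0.4791  0.7504  1.6447 -0.      0.7464  0.6494]
-1.741123749527364 -1 [0.     0.0851 0.9964 0.    ] [ 0.4791  0.7504  1.6447 -0.      0.7464 -2.4922]
-1.5907963267948966 1 [ 0.    1.   -0.01  0.  ] [-0.2011  0.659   1.873  -0.      0.6096 -0.1811]
-1.5907963267948966 -1 [0.   0.01 1.   0.  ] None
```

View pics/wrist0.png

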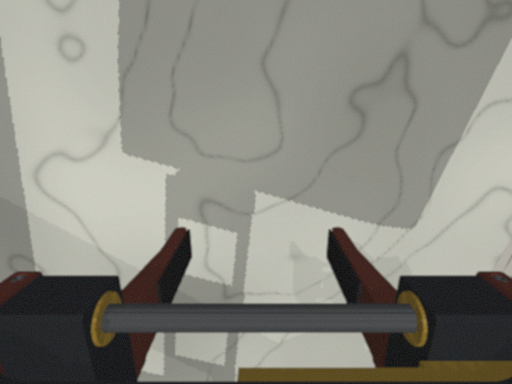

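The wrist view shows only bare worktop between the fingers. I'll lift to clear the jar, then look at the ledge with the wrist camera on the way to the leg.

```bash
cat >> h.py <<'E'
def down(yaw):  # tool y along world yaw, pointing down
    y=np.array([np.cos(yaw),np.sin(yaw),0]); z=np.array([0,0,-1.]); return qR(np.c_[np.cross(y,z),y,z])
E
python3 - <<'E'
from h import *
p=get_tcp_pos()
movel([p[0],p[1],.36],v=.3)
move_pose([.55,-.01,.24],down(-np.pi/2-.02)); wait(.2)
T=wristT(); im=read_camera('wrist'); np.save('wT1.npy',T); np.save('w1.npy',im); save(im,'w1.png'); print(get_time(),get_tcp_pos())
E
```

```text
3.5167 [ 0.5501 -0.0104  0.2401]
```

View pics/w1.png

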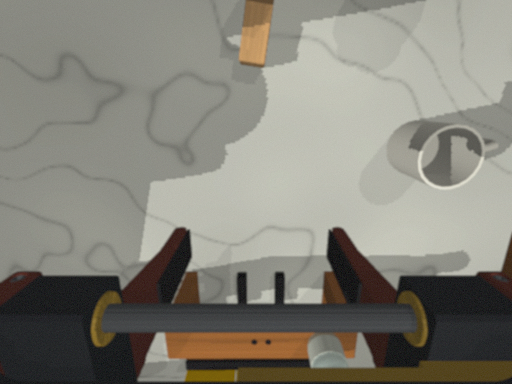

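The wrist view shows the strips at columns 242 and 280 (front ends at row 273), the ledge end panels at about columns 186 and 335, and the leg's tail at (253,65).

```bash
python3 - <<'E'
from h import *
im=np.load('w1.npy');T=np.load('wT1.npy')
save(cv2.resize(im[255:360,160:365],None,fx=3.8,fy=3.8,interpolation=cv2.INTER_CUBIC),'z_w1.png')
g=im.astype(int).sum(2)
for r in (278,285,292):
    row=g[r,225:300]; dk=np.where(row<200)[0]+225; print(r,dk.min() if len(dk) else None, dk)
E
```

```text
278 237 [237 238 239 240 241 242 243 244 245 275 276 277 278 279 280 281 282 283]
285 237 [237 238 239 240 241 242 243 244 245 275 276 277 278 279 280 281 282 283]
292 238 [238 239 240 241 242 243 244 245 275 276 277 278 279 280 281 282 283]
```

View pics/z_w1.png

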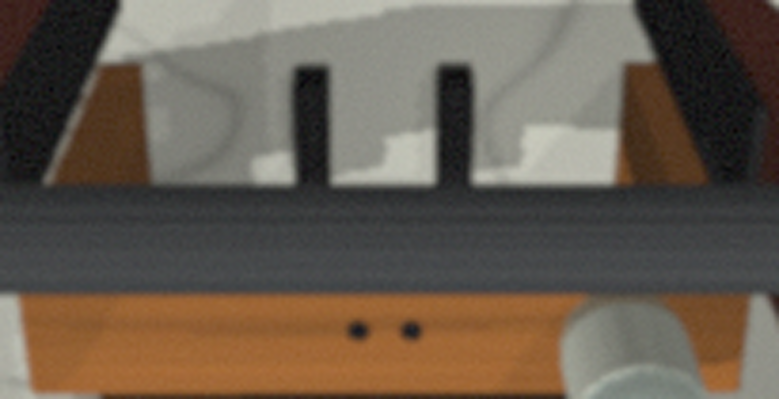

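```bash
python3 - <<'E'
from h import *
T=np.load('wT1.npy')
f=lambda U,V:((U+.5)/3.8-.5+160,(V+.5)/3.8-.5+255)
for a,b,z in [((245.5,280),(274.5,280),.02),((245.5,300),(274.5,300),.02),(f(294,66),f(472,66),.02),(f(32,392),f(740,390),.116),(f(358,330),f(411,330),.116)]:
    A=onz('wrist',*a,z,T);B=onz('wrist',*b,z,T); print(A,B,(A+B)/2, 'tilt',(B-A)[1]/(B-A)[0], np.linalg.norm(B-A))
E
```

```text
[ 0.5268 -0.1917  0.02  ] [ 0.573  -0.1927  0.02  ] [ 0.5499 -0.1922  0.02  ] tilt -0.020984761815199395 0.046222051196386504
[ 0.5255 -0.2298  0.02  ] [ 0.5729 -0.2308  0.02  ] [ 0.5492 -0.2303  0.02  ] tilt -0.02106325887140586 0.04743656037816582
[ 0.5139 -0.1768  0.02  ] [ 0.5878 -0.1783  0.02  ] [ 0.5508 -0.1775  0.02  ] tilt -0.020954477097446706 0.0739032893266592
[ 0.4266 -0.2429  0.116 ] [ 0.6734 -0.2472  0.116 ] [ 0.55  -0.245  0.116] tilt -0.017657855203737895 0.2467770708188453
[ 0.541 -0.218  0.116] [ 0.559  -0.2183  0.116 ] [ 0.55   -0.2181  0.116 ] tilt -0.021239941740020207 0.01806143524481297
```

```bash
python3 - <<'E'
from h import *
q=down(-1.7411)
move_pose([.577,.3131,.16],q); wait(.2)
T=wristT(); im=read_camera('wrist'); np.save('wT2.npy',T); np.save('w2.npy',im); save(im,'w2.png'); print(get_time(),get_tcp_pos(),get_ft_force())
for P in [(-.145,.016,.034),(-.145,-.016,.034)]:
    y=-1.7411; c,s=np.cos(y),np.sin(y); print(proj('wrist',[.5575+c*P[0]-s*P[1],.1998+s*P[0]+c*P[1],P[2]],T))
E
```

```text
5.0333 [0.5775 0.3122 0.1605] [-0.2778  0.0668  0.0533]
[273.4049 157.5687]
[242.6492 157.6068]
```

View pics/w2.png

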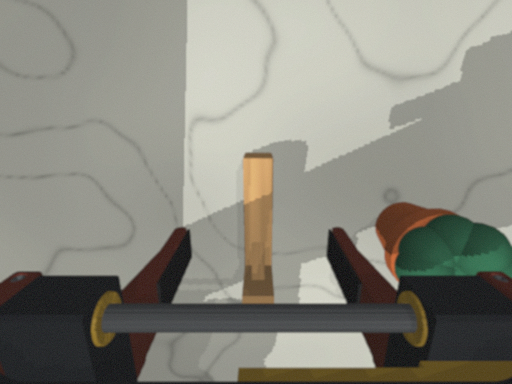

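The foot's toe end appears at row 157, columns 244 to 272. My prediction was columns 243 to 273, so the estimate holds and the gripper is aligned. Descending to grasp.

```bash
python3 - <<'E'
from h import *
print(movel([.577,.3131,.0065],v=.08,until_force=8)); print(get_tcp_pos(),get_ft_force())
command_gripper(0.0); wait(.3)
print(get_grip_width()*88,get_tcp_pos(),get_ft_force(),get_time())
for n in ('top','side'):
    im=read_camera(n); np.save(n+'3.npy',im); save(im,n+'3.png')
E
```

```text
False
[0.5773 0.3132 0.0069] [ 0.0068 -1.1545  0.7608]
31.704795704026967 [0.5769 0.3131 0.0065] [-0.8381  0.3668  0.7881] 8.3
```

View pics/side3.png

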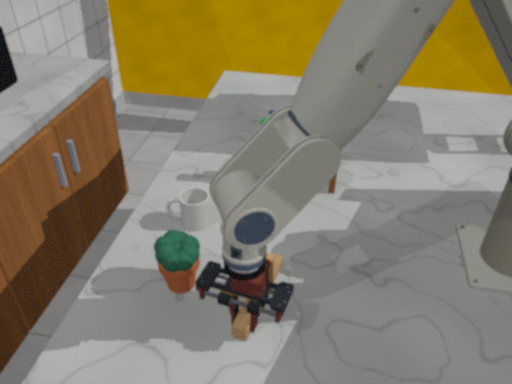

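```bash
python3 - <<'E'
from h import *
psi=-np.pi/2-.021
print(movel([.5548,.032,.0065],frame=down(psi),v=.08,until_force=25)); wait(.3)
print(get_grip_width()*88,get_tcp_pos(),get_ft_force(),get_time())
T=wristT();im=read_camera('wrist');np.save('wT4.npy',T); np.save('w4.npy',im); save(im,'w4.png')
for n in ('top','side'):
    im=read_camera(n); np.save(n+'4.npy',im); save(im,n+'4.png')
save(cv2.resize(np.load('top4.npy')[150:290,215:435],None,fx=3.6,fy=3.6,interpolation=cv2.INTER_CUBIC),'z4t.png')
save(cv2.resize(np.load('side4.npy')[100:260,190:350],None,fx=3.6,fy=3.6,interpolation=cv2.INTER_CUBIC),'z4s.png')
E
```

```text
False
31.802223949606706 [0.5549 0.0321 0.0065] [ 0.125   0.8952 -1.5486] 12.375
```

View pics/z4t.png

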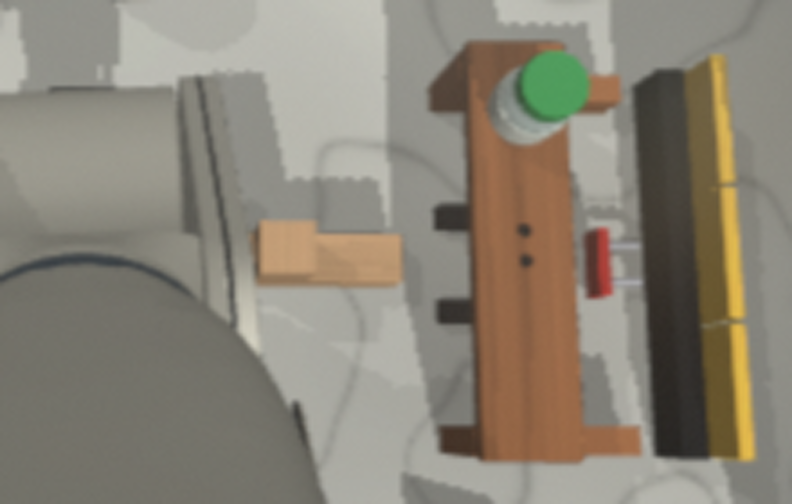

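View pics/z4s.png

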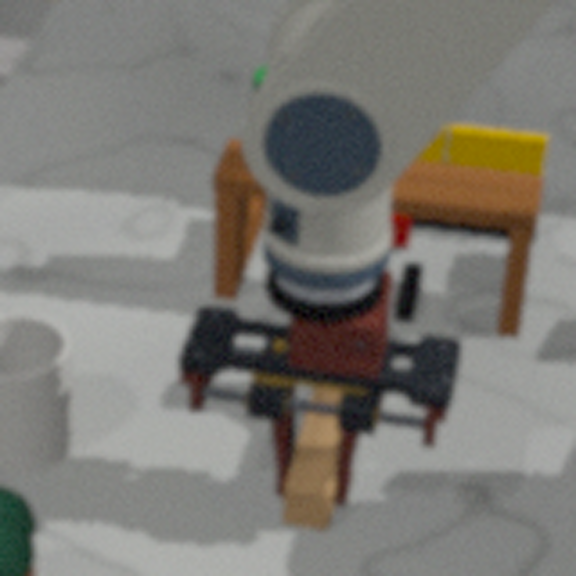

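View pics/w4.png

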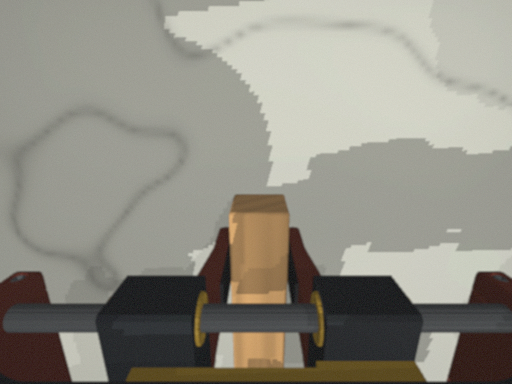

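The top view shows the leg's tail end at zoom column 402 with its top edge at row 234. The lane's inner edges are at rows 230 and 298. I'll convert these to lane offsets.

```bash
python3 - <<'E'
from h import *
f=lambda U,V:((U+.5)/3.6-.5+215,(V+.5)/3.6-.5+150)
O=np.array([.5495,-.218]);psi=-np.pi/2-.021;u=np.array([np.cos(psi),np.sin(psi)]);w=np.array([-u[1],u[0]])
for n,U,V,z in [('tailTop+',402,234,.034),('tail-',402,277,.034),('tailbot-',402,286,.0),('footedge near post',318,232,.034),('post',260,220,.09),('post',316,220,.09),('post',316,274,.09),('post',260,274,.09),('strip in+',437,230,.02),('strip in-',440,299,.02),('stop+',587,229,.034),('stop-',588,295,.034)]:
    p=onz('top',*f(U,V),z); r=p[:2]-O; print(n,p,'ledge xy mm',1000*(r@u),1000*(r@w))
# wrist: toe end edges
T=np.load('wT4.npy')
for U,V in [(230,209),(288,209),(230,290),(289,290)]:
    p=onz('wrist',U,V,.034,T); r=p[:2]-O; print(p,1000*(r@u),1000*(r@w))
E
```

```text
tailTop+ [ 0.5672 -0.1618  0.034 ] ledge xy mm -56.50981659685532 16.472194602795525
tail- [ 0.5393 -0.1606  0.034 ] ledge xy mm -57.16434232147452 -11.396083201125425
tailbot- [ 0.5366 -0.1668  0.    ] ledge xy mm -50.94118232079755 -14.01849339841159
footedge near post [ 0.569  -0.1074  0.034 ] ledge xy mm -110.96803893166644 17.196000285855806
post [ 0.5695 -0.0651  0.09  ] ledge xy mm -153.2896491956076 16.793964077421947
post [ 0.5692 -0.0992  0.09  ] ledge xy mm -119.22349142013687 17.160900618817617
post [ 0.5363 -0.0981  0.09  ] ledge xy mm -119.6186423996134 -15.696829945679283
post [ 0.5367 -0.0643  0.09  ] ledge xy mm -153.4398068434472 -16.04250140425561
strip in+ [ 0.5713 -0.1877  0.02  ] ledge xy mm -30.725063259343234 21.197892280412884
strip in- [ 0.526  -0.1875  0.02  ] ledge xy mm -30.039360754194785 -24.10823134559572
stop+ [ 0.5692 -0.2824  0.034 ] ledge xy mm 63.95030930370371 21.019113070289677
stop- [ 0.5264 -0.2801  0.034 ] ledge xy mm 62.534018266494826 -21.766592435400213
[0.5408 0.0647 0.034 ] -282.4831905314449 -14.593160227622588
[0.5706 0.0641 0.034 ] -282.49555151809994 15.200545807205774
[0.5383 0.0156 0.034 ] -233.35191689768854 -16.121860465095533
[0.5718 0.0149 0.034 ] -233.36166067931373 17.373984192165413
```

The leg is centred to within 1 mm and parallel to the lane. Next I go into the lane, then press by feel.

```bash
python3 - <<'E'
from h import *
psi=-np.pi/2-.021;u=np.array([np.cos(psi),np.sin(psi),0]);q=down(psi)
P0=np.array([.5542,.0321,.0065])
r=movel(P0+u*.060,frame=q,v=.06,until_force=8);print(r,get_tcp_pos(),get_ft_force(),get_time())
if not r:
    r=movel(P0+u*.108,frame=q,v=.06,until_force=8);print(r,get_tcp_pos(),get_ft_force(),get_time())
print(get_grip_width()*88,get_ft_torque())
for n in ('top','side'):
    im=read_camera(n); np.save(n+'5.npy',im)
save(cv2.resize(np.load('top5.npy')[150:290,215:435],None,fx=3.6,fy=3.6,interpolation=cv2.INTER_CUBIC),'z5t.png')
save(cv2.resize(np.load('side5.npy')[100:260,190:350],None,fx=3.6,fy=3.6,interpolation=cv2.INTER_CUBIC),'z5s.png')
E
```

```text
False [ 0.5529 -0.0278  0.0065] [ 0.2129 -0.3275 -1.8074] 13.675
False [ 0.5519 -0.0759  0.0065] [-1.0814 -1.1177 -1.4091] 14.625
32.11073063719178 [-0.1316 -0.0672 -0.0698]
```

View pics/z5t.png

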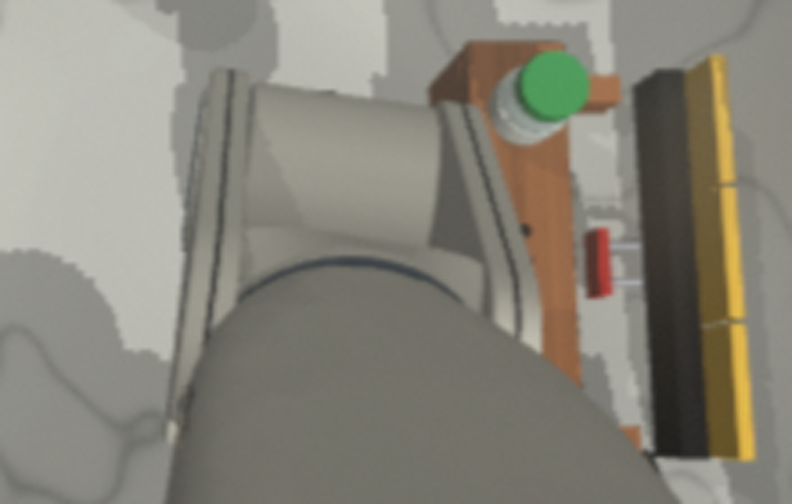

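View pics/z5s.png

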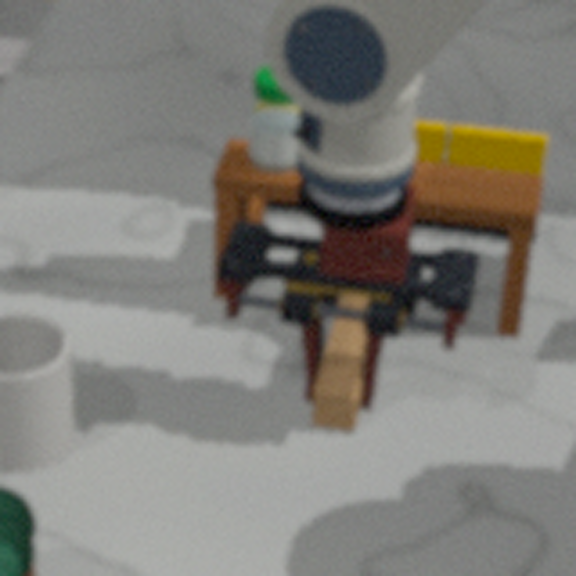

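The leg is inside the lane, the jar is untouched and the red plate is still at rest. Now I feel for contact.

```bash
cat >> h.py <<'E'
psi=-np.pi/2-.021;u=np.array([np.cos(psi),np.sin(psi),0]);q=down(psi);P0=np.array([.5542,.0321,.0065])
def F(n=8):
    a=[]
    for _ in range(n): a.append(get_ft_force()); wait(.025)
    return np.mean(a,0)
E
python3 - <<'E'
from h import *
print('base',F(),-F()@u)
s=.108
while s<.130:
    s+=.002
    movel(P0+u*s,frame=q,v=.03); f=F(4); print(round(s,4),(get_tcp_pos()-P0)@u,'push',-f@u,f,get_time())
    if -f@u>5.5: break
print(get_grip_width()*88)
E
```

```text
base [-0.0243 -0.6724 -1.5738] 0.5066452727421049
0.11 0.11012112333425593 push -0.1468465762350995 [-0.7883 -0.1303 -1.6559] 15.475
0.112 0.11215340613793597 push -0.8257922627202031 [ 0.085  -0.8278 -1.4176] 15.825
0.114 0.11411042946269272 push -0.6156670760904563 [-0.3151 -0.6092 -1.4175] 16.175
0.116 0.1161104511404953 push -0.4905379562443493 [ 0.01   -0.4909 -1.7904] 16.525
0.118 0.11812445318616935 push -0.4443357448457825 [-0.1472 -0.4413 -1.5484] 16.875
0.12 0.1200995630509685 push -0.5648177579346154 [-0.3463 -0.5577 -1.7785] 17.225
0.122 0.12210055235846154 push -0.6193325583054375 [ 0.238  -0.6245 -1.9711] 17.575
0.124 0.12410099471398832 push -0.692883241567222 [-0.2578 -0.6876 -1.5598] 17.925
0.126 0.12609690645907376 push -0.18286716286021867 [ 0.0301 -0.1835 -1.1373] 18.275
0.128 0.1279917766208239 push 0.5898616622046988 [ 0.0319  0.5893 -1.5765] 18.625
0.13 0.1299312021214153 push 2.1415953995948955 [-0.1922  2.1461 -1.0216] 18.975
31.916245999462852
```

```bash
python3 - <<'E'
from h import *
s=.130
while s<.142:
    s+=.001
    movel(P0+u*s,frame=q,v=.02); f=F(5); p=-f@u; a=(get_tcp_pos()-P0)@u; print(round(s,4),a,'push',p,f,get_time())
    if p+.6>9.6: break
print(get_grip_width()*88,get_tcp_pos(),get_ee_rot(),q)
for n in ('top','side'):
    im=read_camera(n); np.save(n+'6.npy',im)
save(cv2.resize(np.load('top6.npy')[150:290,325:435],None,fx=4,fy=4,interpolation=cv2.INTER_CUBIC),'z6t.png')
save(cv2.resize(np.load('side6.npy')[100:260,190:350],None,fx=3.6,fy=3.6,interpolation=cv2.INTER_CUBIC),'z6s.png')
T=wristT();im=read_camera('wrist');np.save('wT6.npy',T);np.save('w6.npy',im);save(im,'w6.png')
E
```

```text
0.131 0.13083321962175895 push 4.602325410135919 [-0.5231  4.6143 -0.7539] 19.35
0.132 0.13183400668301937 push 5.3990403874011355 [-0.1771  5.404  -1.4586] 19.725
0.133 0.13273795549128026 push 5.635582093104705 [ 0.0516  5.6357 -1.051 ] 20.1
0.134 0.1336370959464834 push 5.9782290873812025 [-0.4028  5.988  -0.4408] 20.475
0.135 0.13447301138426326 push 7.44606731792349 [-0.1266  7.4504 -0.5687] 20.85
0.136 0.1353201596033407 push 8.191120316142781 [ 0.3262  8.1861 -0.452 ] 21.225
0.137 0.13616299991886346 push 9.488118460991661 [0.15   9.4871 0.2073] 21.6
31.88261346601952 [ 0.5511 -0.104   0.0065] [-0.0004  0.9999 -0.0104 -0.0003] [ 0.      0.9999 -0.0105  0.    ]
```

View pics/z6t.png

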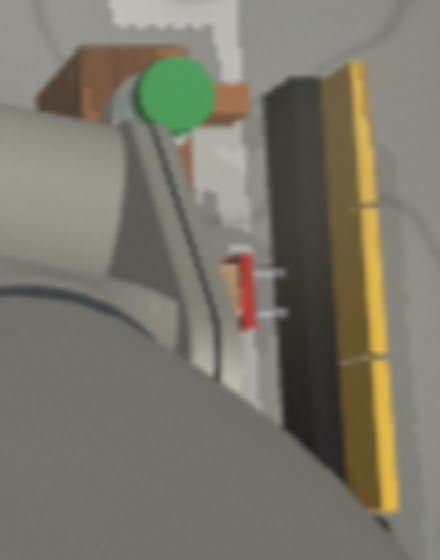

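View pics/z6s.png

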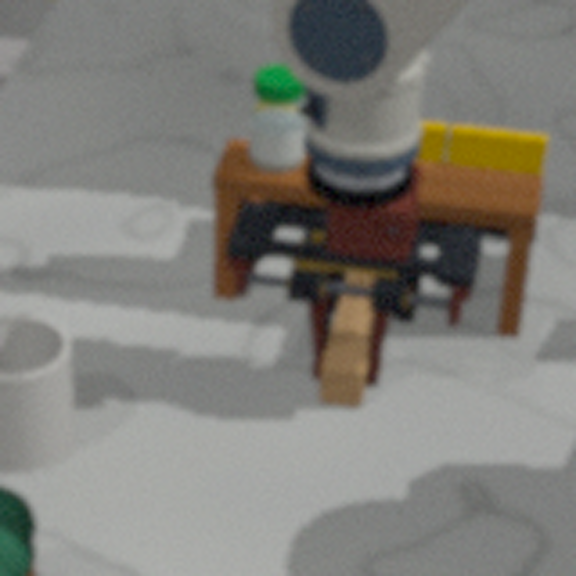

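View pics/w6.png

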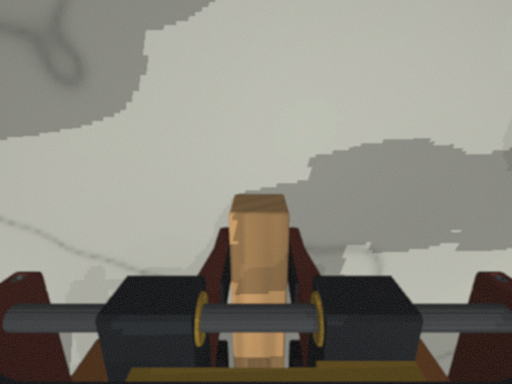

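The toe sits in the jaws as before, so it hasn't slipped. The tail touches the red plate squarely and has pushed it in by about 8 to 9 mm. I'll measure the plate's movement more closely and trim the push.

```bash
cat >> h.py <<'E'
def plate(im):
    # subpixel back (right) edge of the red plate, rows in the middle
    a=im.astype(float); red=np.clip(a[...,0]-(a[...,1]+a[...,2])/2,0,None)
    xs=[]
    for r in range(217,231):
        row=red[r,370:400]; m=row.max()
        i=np.where(row>m/2)[0]
        j=i[-1]; xs.append(370+j+(row[j]-m/2)/(row[j]-row[j+1]))
    return np.median(xs)
def tilt(im):
    return None
E
python3 - <<'E'
from h import *
ref=np.load('top0.npy'); e0=plate(ref); 
def press(im): 
    e=plate(im); return e0,e,1000*np.linalg.norm(onz('top',e,224,.034)-onz('top',e0,224,.034))
print(press(np.load('top5.npy')),press(np.load('top6.npy')))
movel(P0+u*.1377,frame=q,v=.02)
for k in range(3):
    f=F(20); print((get_tcp_pos()-P0)@u,-f@u,f,get_qvel().max() if hasattr(get_qvel(),'max') else '',get_time())
im=read_camera('top');np.save('top7.npy',im); print(press(im),get_grip_width()*88,get_ft_torque())
E
```

```text
(np.float64(384.12838016967123), np.float64(384.1418918918919), np.float64(0.031564347912044245)) (np.float64(384.12838016967123), np.float64(388.0994318181818), np.float64(9.278004345667615))
0.13671318716164366 10.401768490434566 [ 0.2741 10.3983 -0.1809] 0.0027363232017227723 22.5
0.13673224501686354 10.426712380684895 [-0.0671 10.4304 -0.1557] 0.0016776727792346996 23.0
0.13674869970656425 10.379996265756192 [ 0.1282 10.3796 -0.0497] 0.0017393580872455854 23.5
(np.float64(384.12838016967123), np.float64(388.4491681126875), np.float64(10.095260949693756)) 31.929973344345562 [ 1.5263 -0.138   0.0961]
```

The plate is in by 10.1 mm and the push reads a steady 10.4 N. I'll hold, check that the bystanders are unmoved, and hand in.

```bash
python3 - <<'E'
from h import *
wait(2.0); f=F(10); print('push',-f@u,get_time())
s=read_camera('side');t=read_camera('top'); save(t,'top8.png'); s0=np.load('side0.npy');t0=np.load('top0.npy')
e0=plate(t0);e=plate(t);print('stop mm',1000*np.linalg.norm(onz('top',e,224,.034)-onz('top',e0,224,.034)))
def cen(im,box,lo,hi):
    h=cv2.cvtColor(im,cv2.COLOR_RGB2HSV); m=cv2.inRange(h,np.array(lo),np.array(hi)); y,x=np.nonzero(m[box[0]:box[1],box[2]:box[3]]); return x.mean()+box[2],y.mean()+box[0]
for a,b,box,n in [(s0,s,(225,270,145,210),'plant side'),(t0,t,(105,165,125,185),'plant top'),(t0,t,(155,190,350,385),'jar cap top')]:
    print(n,cen(a,box,(50,80,20),(90,255,255)),cen(b,box,(50,80,20),(90,255,255)))
print('mug diff',np.abs(s0[180:235,165:200].astype(int)-s[180:235,165:200]).mean(), np.abs(t0[105:150,232:272].astype(int)-t[105:150,232:272]).mean())
a=np.hstack([t0[100:170,220:390],t[100:170,220:390]]); save(cv2.resize(a,None,fx=2.3,fy=2.3),'cmp.png')
job_done(); print(get_time())
E
```

```text
push 10.393897776419191 25.8
stop mm 10.103963332403941
plant side (np.float64(176.70848708487085), np.float64(250.23173431734318)) (np.float64(176.52599849284098), np.float64(250.54333082140167))
plant top (np.float64(156.76764705882354), np.float64(133.67058823529413)) (np.float64(144.32432432432432), np.float64(129.02702702702703))
jar cap top (np.float64(368.21993127147766), np.float64(173.48797250859107)) (np.float64(368.32142857142856), np.float64(173.10714285714286))
mug diff 11.122770562770564 28.718888888888888
the job is handed in; nothing more can be done
the job is handed in; nothing more can be done
```

View pics/cmp.png

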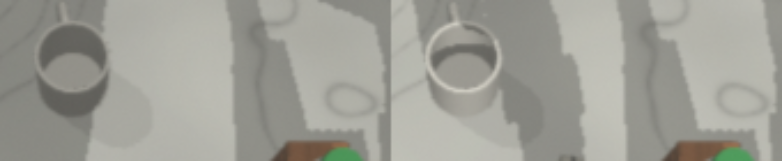

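The leg is in the lane and pressed squarely against the red stop, and the arm is still gripping and pushing. I handed the job in at about 26 s, well inside the 51 s limit.

**How it went:** I gripped the foot by its long toe (grip width about 32 mm) and slid it standing up to the lane mouth. The cameras showed it parallel to the lane and about 0.5 mm off its middle. I then went straight in, felt for the stop and raised the push in 1 mm steps.

**Last checks:**
- **Push:** the wrist force read a steady 10.4 N for over 3 seconds. None of the readings I took was above that.
- **Stop:** the top camera showed it pressed in 10.1 mm, which means about 10 N from its springs.
- **Alignment:** the tool's heading was within about 0.1° of the lane direction I had measured. The toe had not slipped in the jaws.
- **Jar, mug and pot:** the jar's cap matched its starting position to within half a pixel, and the pot's plant did too in the side view. The mug looks in the same place in the before and after pictures.

**Checks that disagreed:**
- **Plant and mug, by colour:** the plant's position in the top view shifted by about 12 pixels, and the mug's pixel comparison also showed a difference. The shading in the final picture had changed, and the plant's side view shows no movement, so I put both down to lighting.
- **Stop's front face:** the first top view put it about 6 mm nearer than the given 70 mm. I relied on feeling the contact instead, which came close to where 70 mm predicted.

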